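# Bring the hand-truck wheel's valve to the top for pumping

### The arm

A 7-joint arm with a two-finger parallel gripper is mounted at the origin on the work surface. World frame = base frame: x ahead of the robot, y to its left, z up, the work surface at z = 0. Lengths are in m, angles in degrees, forces in N, time in s.
With the tool pointing down it reaches from about 0.425 to 0.875 m from the base axis. Payload 4.7 kg.
Tool frame: the origin (TCP) lies at the very end of the fingers, on their centre line; the grasp point (between the pads) lies 19 mm behind it; z points along the fingers, y is the line along which they close (so a half turn about z gives the same grasp; the last joint's range is limited). The gripper opens to 87 mm and grips with 3 to 60 N. Pads are 19 mm wide; open, the fingers measure 117 mm over their backs; the gripper's body (75 mm by 190 mm) begins 51 mm behind the grasp point.
Start: joints at [74.777, 18.392, -4.016, 83.108, 1.295, 78.541, -3.26], TCP at [0.179, -0.625, 0.223] pointing down, gripper open.
Joint ranges: [-163.93, 163.93], [-17.29, 119.83], [-79.2, 71.16], [3.27, 140.29], [-89.18, 269.18], [5.43, 117.66], [-154.24, 154.24]. Speed limits (degrees/s): [147.25, 147.25, 180, 180, 180, 180, 180].

### API

Orientations are given as [roll, pitch, yaw] about the fixed x, y, z axes, in that order (R = Rz(yaw) Ry(pitch) Rx(roll)).
In Python, from cell import telemetry, cams, env gives the robot as it stands.
- The arm moves only by the tool arm_command, never from a script. Its argument "series" is text: rows parted by semicolons, each of 5 numbers parted by spaces: the shift along the tool's x, y, z in mm, then the turn about the tool's z in rad, then the closure in counts, from 0 (fully open) to 255 (shut). A call has 1 to 20 rows; each row shifts and turns the commanded pose from where the row before left it, along the tool's axes as they then stand; what a row does not reach is not made up. A row lasts 1/12 s, in which the tool goes at most 41.7 mm and 7.16 degrees, less where a joint would pass 70% of its speed; a pose out of reach is approached as far as the arm can. A call is refused whole if a number of a shift passes 41.7 or a number of a turn 0.125, either way. A call with a gripper value outside its range is refused whole. The fingers move at their own pace and stop on an object; "squeeze" is the grip in N (left out, the last holds). Time passes only in rows, so rows that do not move let the fingers close. It gives the time, the measured TCP pose, the force, the opening and the grip force at its end, in the units of the state.
- telemetry.get_obs(): the state, without advancing time (a new reading comes with each control period).
- cams.read_camera(name): name is "scene" or "top" or "wrist"; returns the picture (400x640x3 uint8, blue, green, red); there is no depth.
- cams.calibration(name): a dict with "K" (3x3 intrinsics, pixels), "origin" and "rotation" of the camera in the world; the wrist camera has in their place "hand_eye" (4x4, takes a point from camera to tool coordinates, whose origin is the TCP and whose axes are the flange's). Camera axes: x right, y down, z forward; pixel columns grow to the right and rows downward; lengths in m; the calibration is good to about 2 mm. The wrist camera is an equidistant fisheye: a pixel r from the principal point sees the ray r / f radians off the axis. A picture is of the moment at which its call begins: read the wrist's pose just before it. calibration takes no time and is no camera call.
- env.sign_off(): hands the job in; it is judged then, once.
The state is a dict: "time_s": time; "qpos": joint angles; "joint_velocities": joint speeds; "effort": joint torques, N m; "tool_pos": TCP position; "tool_rot": TCP orientation; "force": force on the tool from outside, world axes, zero at the start; "wrist_torque": the same for the moment, N m; "grip_width": finger opening in m; "grasp_force": force on a finger pad.
Only numpy, scipy, OpenCV 4.12 (cv2) and the standard library are available. Lean on these libraries where they do the work, as an engineer would, in place of code of your own. Each camera call takes 0.05 s, during which the arm holds its last target. There are 200 camera calls.

### The job

The spare wheel on the blue stand needs air: turn it until its red-capped valve sits straight up at twelve o'clock, above the hub. Turn it gently, only by pushing its yellow spokes with the fingertips, spoke after spoke as needed: do not grip the wheel, drag it round by the tyre, set it whirling or touch the valve. Leave the tools and other loose things where they are, and finish clear of the wheel.

Things in the scene. Friction and masses are not known exactly. Their poses are not given: they have to be found in the camera images.
- hub (a point): the wheel's centre on its axle, 178 mm above the bench, fixed to the stand. z up, x along the axle, pointing away from the wheel's open face (the face looks towards -x, the robot's side), y to the left as seen from the robot
- stand: blue steel stand, fixed; origin on the bench right under the hub, axes as hub. A post 36 mm wide stands 48 to 68 mm behind the wheel's centre (+x) and ends 24 mm above the axle; the base plate, 12 mm thick, reaches from 65 mm before to 105 mm behind the origin and 100 mm to each side
- wheel (a joint): angle of the wheel, rad; 0: valve straight up; no stops, repeats every 6.283. It grows as the wheel turns clockwise as seen from the robot (about hub +x): at angle a the valve lies from the hub along -sin(a) of hub y and cos(a) of hub z. Friction 0.12 N m (2 N at 60 mm from the axle): it stays where it is left
- spokes: the turning yellow part: boss, five spokes and rim (inside radius 107 mm); origin at the hub centre, x as hub, z towards the valve. Spokes: straight bars 14 mm wide, 72 degrees apart, at 36, 108, 180, 252, 324 degrees from the valve, with openings right through between them. The boss is 54 mm across and reaches to hub x = -38 mm, its nut to -42 mm
- spoke_mid (a point): middle of one spoke (the one at joint angle + 36 degrees), 66 mm from the axle. Spokes are 10 mm thick and dished: the middle of the thickness lies at hub x = -28 mm at 20 mm from the axle, -17 mm at 66 mm, -6 mm at 112 mm
- tyre: black tyre, 292 mm outside diameter, 30 mm thick (15 mm to each side of the hub centre's plane), inside radius 116 mm, origin at the hub centre; a white dot is painted on each side next to the valve
- valve: the valve stem, brass with a red cap 12 mm across, standing from the rim in towards the hub, in the wheel's middle plane (hub x = 0); origin at the hub centre, z towards the valve
- valve_tip (a point): the end of the valve's red cap, 84 mm from the hub centre
- chisel: bystander, to be left alone: paring chisel with a wooden handle, 220 mm long, lying on the bench; origin at the centre of its underside
- hammer: bystander, to be left alone: hammer with a wooden handle, lying on the bench; origin at the centre of its underside
- tin: bystander, to be left alone: tin can, 76 mm across, 100 mm tall, standing; origin at the centre of its underside
- glue: bystander, to be left alone: white glue bottle, 54 mm across, 150 mm tall, standing; origin at the centre of its underside
- pump: bystander, to be left alone: hand pump, a tube 26 mm across and about 235 mm long along its x axis, lying beside the wheel; origin at the centre of its underside
- block_plane: bystander, to be left alone: small block plane, 160 x 50 mm, about 55 mm tall; origin at the centre of its underside
- offcut: bystander, to be left alone: dark wood offcut 100 x 45 x 22 mm, lying beside the wheel; origin at the centre of its underside

How it is judged:
By the outcome, as a careful person would: the job done as asked, in the order asked, and still so for the second after the job is handed in, with the robot touching nothing.
It also fails if it takes over 58 s, if anything falls off the work surface, if the arm or the gripper's body presses on something with over 40 N, if the wrist force passes 120 N, or if a joint passes its speed limit or range.

## Working session

There is one attempt and no reset: what is moved stays moved. The work goes in short steps, Python scripts to look and compute and a tool call to move; the robot and the scene stay as the last step left them, time stands still between calls to the robot, and variables do not carry over. Pictures are saved under pics/ and viewed, at most 10 in all, crops included, and the job is handed in when it is done.

Besides the shell and the picture viewer there is one more tool, called after ">>>" as name(argument=value, ...) on one line, values as JSON. arm_command: Moves the arm, as the interface text tells. Its arguments: {"type":"object","properties":{"series":{"type":"string"},"squeeze":{"type":"number"}},"required":["series"]}

```bash
mkdir -p pics; ls; python3 - <<'E'
from cell import telemetry,cams,env
import cv2
for n in ("scene","top"):
    cv2.imwrite(f"pics/{n}0.png",cams.read_camera(n)); c=cams.calibration(n); print(n,c)
print(cams.calibration("wrist"))
o=telemetry.get_obs(); print(o)
E
```

```text
pics
scene {'K': array([[432.50266659,   0.        , 316.23611673],
       [  0.        , 432.50266659, 209.41632551],
       [  0.        ,   0.        ,   1.        ]]), 'origin': array([ 1.2195092 , -0.09234666,  1.06842502]), 'rotation': array([-141.26178164,    1.08251169,   81.9840206 ])}
top {'K': array([[514.88081939,   0.        , 328.72776901],
       [  0.        , 514.88081939, 194.43301852],
       [  0.        ,   0.        ,   1.        ]]), 'origin': array([0.37768345, 0.00675938, 1.83994204]), 'rotation': array([-175.52416914,   -0.80572363,  -88.57087232])}
{'K': array([[309.70691629,   0.        , 317.71450357],
       [  0.        , 309.70691629, 197.78527819],
       [  0.        ,   0.        ,   1.        ]]), 'hand_eye': array([[-1.21136781e-03, -9.64173743e-01, -2.65268782e-01,
         7.29582958e-02],
       [ 9.99999253e-01, -1.12466568e-03, -4.78736280e-04,
         4.48751792e-04],
       [ 1.63246255e-04, -2.65269164e-01,  9.64174385e-01,
        -1.61679346e-01],
       [ 0.00000000e+00,  0.00000000e+00,  0.00000000e+00,
         1.00000000e+00]])}
{'time_s': 0.1, 'qpos': array([74.77862343, 18.43442192, -4.01691567, 83.16799745,  1.29575147,
       78.54010031, -3.26039258]), 'joint_velocities': array([-0.06397903, -0.15040172, -0.01981383, -0.12677991, -0.06691336,
        0.02046767, -0.03760466]), 'effort': array([-2.20411243e-04, -4.92568803e+01, -4.05640975e-01, -3.13400459e+01,
       -6.41447003e-02,  3.93745839e-02,  3.11695646e-05]), 'tool_pos': array([ 0.17931015, -0.62426721,  0.22157475]), 'tool_rot': array([-1.79902759e+02,  5.72650525e-03,  1.60320487e+01]), 'force': array([-0.21119793,  0.30316282, -0.21162432]), 'wrist_torque': array([ 0.00355744, -0.05939827, -0.00645224]), 'grasp_force': 0.0, 'grip_width': 0.08679420347450663}
```

View pics/scene0.png

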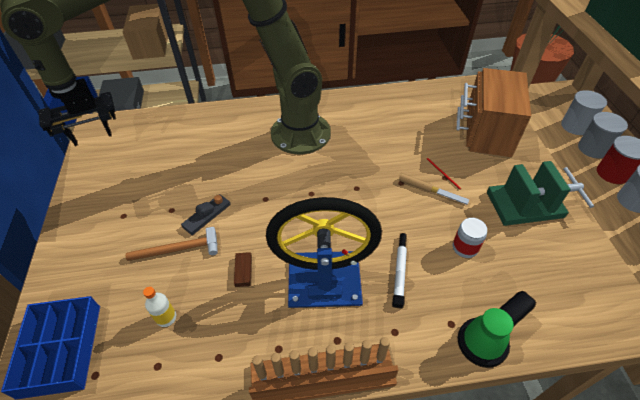

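View pics/top0.png

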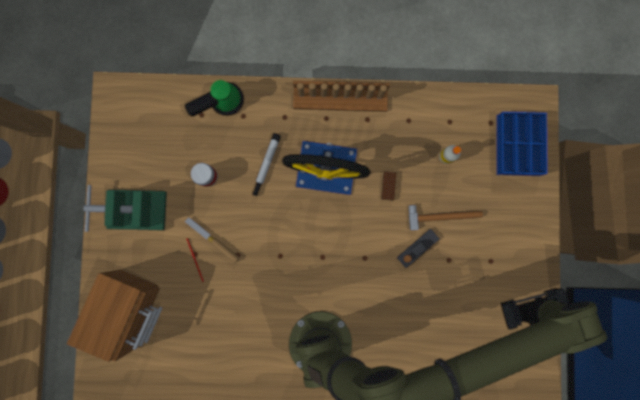

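```bash
cat > h.py <<'E'
import numpy as np,cv2
from scipy.spatial.transform import Rotation as Ro
from cell import telemetry,cams
def cal(n):
    c=cams.calibration(n); return c["K"],np.array(c["origin"]),Ro.from_euler("xyz",c["rotation"],degrees=True).as_matrix()
def ray(n,px):
    K,o,R=cal(n); p=np.atleast_2d(px); d=np.c_[p,np.ones(len(p))]@np.linalg.inv(K).T@R.T; return o,d
def onplane(n,px,p0,nrm):
    o,d=ray(n,px); t=((np.array(p0)-o)@nrm)/(d@nrm); return o+d*t[:,None]
def proj(n,P):
    K,o,R=cal(n); q=(np.atleast_2d(P)-o)@R@K.T; return q[:,:2]/q[:,2:]
E
python3 - <<'E'
from h import *
for n,box in (("scene",(270,230,390,310)),("top",(285,130,375,200))):
    im=cv2.imread(f"pics/{n}0.png"); h=cv2.cvtColor(im,cv2.COLOR_BGR2HSV)
    x0,y0,x1,y1=box
    m=np.zeros(im.shape[:2],np.uint8); s=h[y0:y1,x0:x1]
    m[y0:y1,x0:x1]=cv2.inRange(s,(100,130,40),(125,255,255))
    pts=np.argwhere(m)[:,::-1].astype(float)
    P=onplane(n,pts,(0,0,.012),np.array([0,0,1.]))[:,:2].astype(np.float32)
    print(n,len(P),cv2.minAreaRect(P))
    r=cv2.inRange(h,(0,150,90),(6,255,255)); r[:,:270]=0; r[:,390:]=0; r[:200 if n=="scene" else 0]=0
    print("red",np.argwhere(r)[:,::-1].tolist()[:30] )
w=cams.read_camera("wrist"); cv2.imwrite("pics/w0.png",w)
s=cv2.imread("pics/scene0.png")
a=cv2.resize(s[80:160,30:130],None,fx=4,fy=4,interpolation=cv2.INTER_CUBIC)
b=cv2.resize(s[190:310,260:390],None,fx=3,fy=3,interpolation=cv2.INTER_CUBIC)
c=np.zeros((360,790,3),np.uint8); c[:320,:400]=a; c[:360,400:790]=b; cv2.imwrite("pics/c0.png",c)
E
```

```text
scene 3104 ((0.6146842837333679, -0.0058080703020095825), (0.19594714045524597, 0.1847347915172577), 83.23193359375)
red [[342, 250], [343, 250], [344, 250], [345, 250], [342, 251], [343, 251], [344, 251], [345, 251], [346, 251], [347, 251], [343, 252], [344, 252], [345, 252], [346, 252], [347, 252], [345, 253], [346, 253]]
top 1144 ((0.6186875104904175, -0.003869391977787018), (0.19161857664585114, 0.16176724433898926), 83.14378356933594)
red []
```

View pics/c0.png

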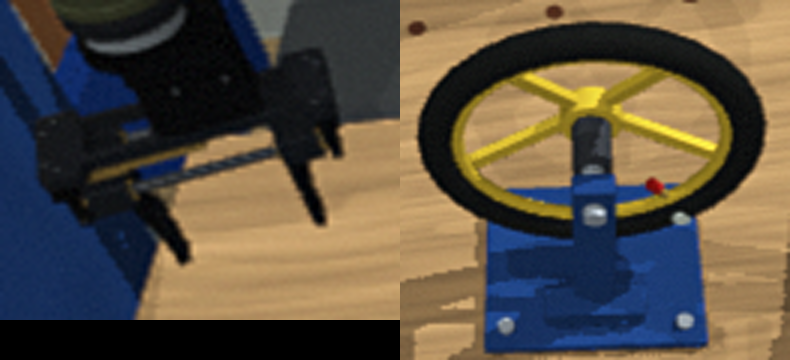

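View pics/w0.png

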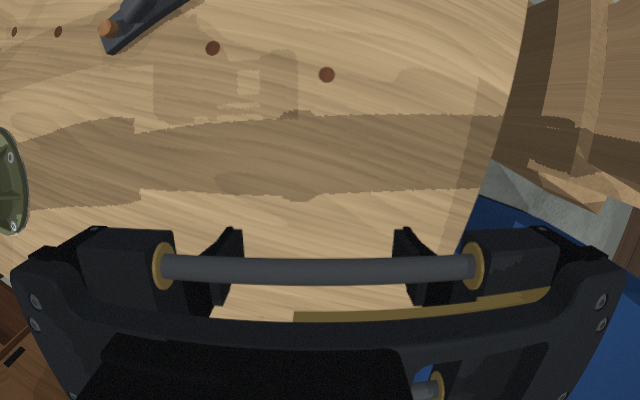

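```bash
python3 - <<'E'
from h import *
yaw=np.radians(-6.8); ex=np.array([np.cos(yaw),np.sin(yaw),0]); ey=np.array([-np.sin(yaw),np.cos(yaw),0]); ez=np.array([0,0,1.])
for n,box in (("scene",(270,230,390,310)),("top",(285,130,375,200))):
    im=cv2.imread(f"pics/{n}0.png"); h=cv2.cvtColor(im,cv2.COLOR_BGR2HSV); x0,y0,x1,y1=box
    m=np.zeros(im.shape[:2],np.uint8); m[y0:y1,x0:x1]=cv2.inRange(h[y0:y1,x0:x1],(100,130,40),(125,255,255))
    P=onplane(n,np.argwhere(m)[:,::-1].astype(float),(0,0,.012),ez); u=P@ex; v=P@ey
    for lo,hi in ((-.09,-.05),(-.05,0),(0,.05),(.05,.08)):
        k=(v>lo+v.mean())&(v<hi+v.mean()); print(n,"u",lo,u[k].min(),u[k].max())
    for q in np.arange(.54,.74,.04):
        k=(u>q)&(u<q+.04); print("  v",q,v[k].min() if k.any() else 0,v[k].max() if k.any() else 0, k.sum())
E
```

```text
scene u -0.09 0.5339763948905595 0.7018773212347972
scene u -0.05 0.5186884478276167 0.7034168357425514
scene u 0 0.5191821243201531 0.7020688518478521
scene u 0.05 0.5348109152191164 0.7029601815941792
  v 0.54 -0.030980550603144082 0.1626979028903563 201
  v 0.5800000000000001 -0.03086048838373377 0.16486995159018206 825
  v 0.6200000000000001 -0.030099309673030743 0.16500575427423045 926
  v 0.6600000000000001 -0.029369955093806736 0.1648814893318564 920
  v 0.7000000000000002 -0.02867046970969825 0.16286475264531466 80
top u -0.09 0.5339351034474503 0.6949297082676098
top u -0.05 0.5338742352607472 0.6953166571900469
top u 0 0.5342060154794435 0.6957035654818164
top u 0.05 0.534145144532906 0.6956358010167861
  v 0.54 -0.02635398279798644 0.16495918904759216 489
  v 0.5800000000000001 -0.024849031584196515 0.16302083671703735 29
  v 0.6200000000000001 -0.024919059691065677 0.16303753573719398 100
  v 0.6600000000000001 -0.02645402903003537 0.16516715658728234 435
  v 0.7000000000000002 0 0 0
```

```bash
cat >> h.py <<'E'
yaw=np.radians(-6.8); ex=np.array([np.cos(yaw),np.sin(yaw),0]); ey=np.array([-np.sin(yaw),np.cos(yaw),0]); ez=np.array([0,0,1.])
HUB=.594*ex+.068*ey+.178*ez
def tohub(p): p=np.asarray(p)-HUB; return np.c_[p@ex,p@ey,p@ez] if p.ndim>1 else np.array([p@ex,p@ey,p@ez])
E
python3 - <<'E'
from h import *
for px in ([344.5,251.5],):
    q=tohub(onplane("scene",[px],HUB,ex))[0]; print(q*1000,np.hypot(q[1],q[2]),np.degrees(np.arctan2(-q[1],q[2])))
# spoke angles from yellow mask: dished plane x=-17
im=cv2.imread("pics/scene0.png"); h=cv2.cvtColor(im,cv2.COLOR_BGR2HSV)
m=cv2.inRange(h[195:270,265:385],(20,120,80),(35,255,255)); p=np.argwhere(m)[:,::-1]+[265,195]
for r0,r1,xo in ((.045,.06,-.02),(.06,.075,-.017),(.075,.09,-.014)):
    q=tohub(onplane("scene",p.astype(float),HUB+xo*ex,ex)); r=np.hypot(q[:,1],q[:,2]); k=(r>r0)&(r<r1)
    print(r0,np.sort(np.degrees(np.arctan2(-q[k,1],q[k,2]))).round(0).astype(int).tolist())
print(proj("scene",[HUB,HUB+.146*ez,HUB-.04*ex]))
# tyre outline
b=cv2.inRange(h,(0,0,0),(179,255,60)); b[:190]=0;b[275:]=0;b[:,:262]=0;b[:,388:]=0
c=max(cv2.findContours(b,0,2)[0],key=cv2.contourArea); print(cv2.boundingRect(c))
t=np.radians(np.arange(0,360,2)); Q=proj("scene",HUB+.146*(np.outer(np.sin(t),ey)+np.outer(np.cos(t),ez))); print(Q.min(0),Q.max(0))
E
```

```text
[ 1.28889864e-13  5.46243936e+01 -7.30535730e+01] 0.09121759101114388 -143.21340953697953
0.045 [-121, -121, -119, -118, -117, -117, -116, -116, -115, -114, -113, -112, -111, -111, -110, -109, -109, -108, -107, -105, -104, -104, -103, -103, -102, -100, -99, -99, -99, -99, -98, -94, -94, -94, -89, -47, -46, -45, -44, -44, -43, -42, -42, -41, -40, -39, -39, -38, -37, -36, -36, -35, -34, -33, -33, -31, -31, -31, -29, -29, -29, -28, -27, -26, -26, -25, -24, -23, -21, -20, -15, -11, 4, 7, 10, 13, 24, 24, 26, 27, 27, 29, 29, 29, 31, 31, 31, 33, 34, 34, 35, 36, 37, 37, 38, 39, 39, 40, 41, 42, 42, 43, 43, 44, 45, 46, 46, 48, 48, 50, 50, 50, 51, 94, 94, 98, 98, 99, 99, 100, 101, 102, 103, 103, 104, 105, 106, 107, 108, 109, 110, 110, 111, 111, 112, 114, 115, 115, 116, 117, 118, 118, 119, 120, 121, 122, 123]
0.06 [-118, -117, -116, -115, -115, -114, -114, -113, -112, -111, -111, -110, -109, -109, -108, -108, -107, -106, -106, -105, -105, -104, -102, -102, -102, -101, -101, -101, -98, -98, -98, -98, -94, -45, -44, -44, -43, -43, -42, -41, -41, -40, -40, -39, -39, -38, -38, -37, -37, -36, -35, -3
[... 768 characters left out ...]
1, -30, -30, -30, -30, -28, -28, -28, -28, -27, -26, -26, -23, -22, -20, -19, -17, -16, -14, -12, -12, -11, -10, -9, -9, -7, -6, -4, -3, -1, 1, 2, 4, 4, 5, 5, 7, 9, 10, 12, 13, 15, 16, 18, 18, 20, 21, 23, 24, 27, 28, 29, 29, 31, 31, 32, 32, 32, 33, 33, 34, 34, 35, 35, 35, 36, 36, 37, 37, 38, 38, 39, 39, 39, 40, 40, 41, 41, 41, 42, 43, 43, 43, 44, 44, 45, 45, 46, 46, 47, 47, 101, 102, 103, 103, 104, 104, 105, 105, 105, 106, 107, 107, 108, 108, 109, 109, 109, 110, 111, 111, 112, 112, 113, 114, 114, 115, 115, 116, 116, 117, 118, 119]
[[323.71228152 236.13911178]
 [323.36128171 198.68366026]
 [323.21405275 223.41389501]]
(266, 197, 116, 73)
[265.32155198 198.64484181] [382.05949531 266.53053534]
```

```bash
python3 - <<'E'
from h import *
a=cv2.imread("pics/w0.png")[215:325,170:480]; a=cv2.resize(a,None,fx=2.5,fy=2.5,interpolation=cv2.INTER_CUBIC)
a=(255*(a/255.)**.45).astype(np.uint8)
b=cv2.imread("pics/scene0.png")[95:150,30:120]; b=cv2.resize(b,None,fx=5.5,fy=5.5,interpolation=cv2.INTER_CUBIC); b=(255*(b/255.)**.45).astype(np.uint8)
c=np.zeros((590,780,3),np.uint8); c[:275,:775]=a; c[280:280+302,:495]=b; cv2.imwrite("pics/c1.png",c)
# where tool points project in the wrist view
c=cams.calibration("wrist"); K=c["K"]; T=np.linalg.inv(c["hand_eye"])
def wp(p):
    q=T@np.r_[np.array(p)/1000,1]; th=np.arctan2(np.hypot(*q[:2]),q[2]); d=q[:2]/np.hypot(*q[:2]); return (K[:2,2]+K[0,0]*th*d).round(0)
for p in ([0,43.5,0],[9.5,43.5,0],[-9.5,43.5,0],[9.5,58.5,0],[9.5,43.5,-38],[9.5,43.5,-70],[37.5,95,-70],[37.5,0,-70],[37.5,0,-100],[9.5,58.5,-70]): print(p,wp(p))
E
```

```text
[0, 43.5, 0] [392. 245.]
[9.5, 43.5, 0] [393. 230.]
[-9.5, 43.5, 0] [391. 259.]
[9.5, 58.5, 0] [418. 229.]
[9.5, 43.5, -38] [412. 259.]
[9.5, 43.5, -70] [434. 297.]
[37.5, 95, -70] [555. 222.]
[37.5, 0, -70] [316. 229.]
[37.5, 0, -100] [316. 276.]
[9.5, 58.5, -70] [469. 294.]
```

View pics/c1.png

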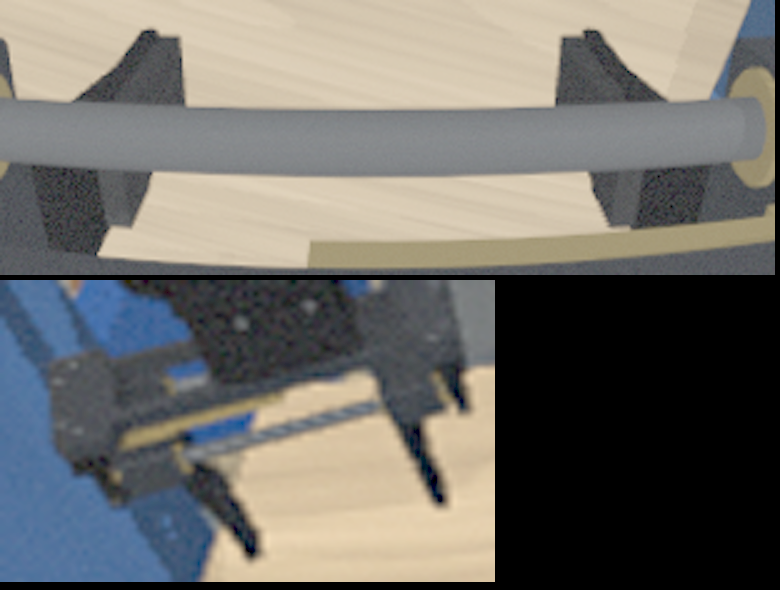

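>>> arm_command(series="0 0 -40 0 0; 0 0 -40 0 0; 0 0 -40 0 0; 0 0 -40 0 0; 0 0 -40 0 0; 0 0 -40 0 0; 0 0 0 0 0")

```text
time_s: 0.73
tool_pos: [0.18, -0.6258, 0.4719]
tool_rot: [179.2, -0.0, 16.0]
force: [0.1, 0.0, 2.1]
grip_width: 0.0872
grasp_force: 0.0
```

>>> arm_command(series="29.6 -23.7 0 0 0; 29.6 -23.7 0 0 0; 29.6 -23.7 0 0 0; 29.6 -23.7 0 0 0; 29.6 -23.7 0 0 0; 29.6 -23.7 0 0 0; 29.6 -23.7 0 0 0; 29.6 -23.7 0 0 0; 29.6 -23.7 0 0 0; 29.6 -23.7 0 0 0; 29.6 -23.7 0 0 0; 29.6 -23.7 0 0 0; 29.6 -23.7 0 0 0; 29.6 -23.7 0 0 0; 29.6 -23.7 0 0 0; 29.6 -23.7 0 0 0; 29.6 -23.7 0 0 0; 29.6 -23.7 0 0 0; 29.6 -23.7 0 0 0; 29.6 -23.7 0 0 0")

```text
time_s: 2.4
tool_pos: [0.6183, -0.0043, 0.4622]
tool_rot: [180.0, 0.0, 16.0]
force: [0.5, -0.3, -0.4]
grip_width: 0.087
grasp_force: 0.0
```

>>> arm_command(series="0 0 0 -0.117 0; 0 0 0 -0.117 0; 0 0 0 -0.117 0; 0 0 0 -0.117 0; 0 0 0 -0.117 0; 0 0 0 -0.117 0; 0 0 0 -0.117 0; 0 0 0 -0.117 0; 0 0 0 -0.117 0; 0 0 0 -0.12 0; 0 0 0 0 0; 0 0 0 0 0")

```text
time_s: 3.4
tool_pos: [0.6176, -0.0058, 0.4622]
tool_rot: [-180.0, 0.0, 83.0]
force: [-0.3, -0.7, -0.6]
grip_width: 0.0871
grasp_force: 0.0
```

>>> arm_command(series="0 0 30 0 0; 0 0 30 0 0; 0 0 0 0 0; 0 0 0 0 0; 0 0 0 0 0")

```text
time_s: 3.82
tool_pos: [0.618, -0.0058, 0.4043]
tool_rot: [179.9, -0.0, 83.1]
force: [-0.3, 0.4, 0.5]
grip_width: 0.0871
grasp_force: 0.0
```

```bash
python3 - <<'E'
from h import *
o=telemetry.get_obs(); print(o["tool_pos"],o["tool_rot"],tohub(o["tool_pos"])*1000)
w=cams.read_camera("wrist"); np.savez("w1.npz",w=w,p=o["tool_pos"],r=o["tool_rot"]); cv2.imwrite("pics/w1.png",w)
E
```

```text
[ 0.61800971 -0.0058206   0.404344  ] [ 1.79886418e+02 -1.33390942e-02  8.31327281e+01] [ 20.35151009  -0.60485638 226.3439986 ]
```

View pics/w1.png

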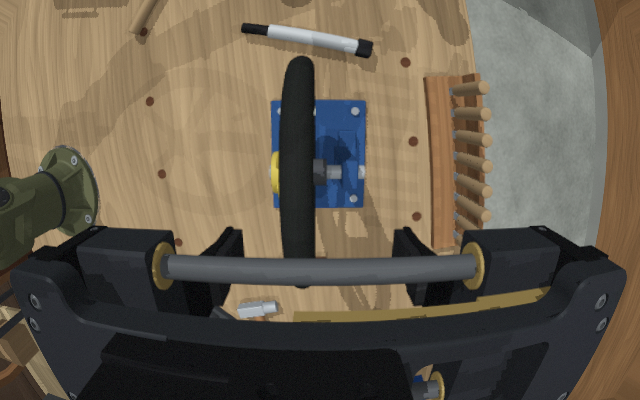

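```bash
python3 - <<'E'
from h import *
d=np.load("w1.npz"); w=d["w"]; g=cv2.cvtColor(w,cv2.COLOR_BGR2HSV)
c=cams.calibration("wrist"); K=c["K"]; HE=c["hand_eye"]; R=Ro.from_euler("xyz",d["r"],degrees=True).as_matrix()
m=cv2.inRange(g,(0,0,0),(179,255,62)); m[:,:278]=0; m[:,322:]=0
m=cv2.morphologyEx(m,cv2.MORPH_OPEN,np.ones((5,5)))
def wray(px):
    v=(np.array(px)-K[:2,2]); rr=np.hypot(*v); th=rr/K[0,0]; q=np.r_[np.sin(th)*v/rr,np.cos(th)]
    return R@HE[:3,3]+d["p"], R@HE[:3,:3]@q
res=[]
for row in range(70,250,10):
    xs=np.where(m[row])[0]
    if len(xs)<10: continue
    # contiguous first run
    br=np.where(np.diff(xs)>1)[0]; e=xs[br[0]] if len(br) else xs[-1]; s=xs[0]
    rs=[wray((s-.5,row)),wray((e+.5,row))]
    o=rs[0][0]; u=sum(r[1]/np.linalg.norm(r[1]) for r in rs)
    oh=tohub(o); uh=np.array([u@ex,u@ey,u@ez])
    a=uh[1]**2+uh[2]**2;b=oh[1]*uh[1]+oh[2]*uh[2];cc=oh[1]**2+oh[2]**2-.131**2; D=b*b-a*cc
    if D<0: print(row,s,e,"miss");continue
    t=(-b-np.sqrt(D))/a; p=oh+t*uh; res.append(p); print(row,s,e,(p*1000).round(1))
res=np.array(res); f=np.polyfit(res[:,1],res[:,0],1); print("x0 at y=0 mm",f[1]*1000,"slope deg",np.degrees(f[0]))
# pad location in picture: tip inner corners of front finger
T=np.linalg.inv(HE)
def wp(p):
    q=T@np.r_[np.array(p)/1000,1]; th=np.arctan2(np.hypot(*q[:2]),q[2]); return (K[:2,2]+K[0,0]*th*q[:2]/np.hypot(*q[:2])).round(0)
for z in (-30,-40,-45,-50,-55,-60,-70): print(z,wp((-9.5,43.5,z)),wp((-9.5,48,z)))
E
```

```text
70 287 313 [  2.5 121.   50.1]
80 284 313 [  2.4 107.1  75.4]
90 283 313 [ 2.7 95.8 89.4]
100 282 314 [ 3.2 85.6 99.1]
110 281 313 [  2.7  76.2 106.6]
120 280 314 [  3.   67.2 112.5]
130 279 314 [  2.8  58.5 117.2]
140 279 314 [  2.9  50.  121.1]
150 279 315 [  3.4  41.6 124.2]
160 279 313 [  2.6  33.3 126.7]
170 279 312 [  2.2  25.  128.6]
180 279 321 [  6.   16.5 130. ]
190 280 315 [  3.7   7.9 130.8]
200 280 314 [  3.1  -0.9 131. ]
210 280 314 [  2.9 -10.1 130.6]
220 281 314 [  3.1 -19.8 129.5]
230 281 314 [  2.7 -30.1 127.5]
240 282 314 [  2.7 -41.3 124.3]
x0 at y=0 mm 3.1731813910523803 slope deg -0.2167784466788995
-30 [403. 285.] [411. 284.]
-40 [408. 295.] [417. 294.]
-45 [410. 301.] [419. 300.]
-50 [413. 307.] [422. 306.]
-55 [416. 313.] [426. 312.]
-60 [419. 320.] [429. 319.]
-70 [426. 335.] [436. 333.]
```

```bash
sed -i 's/HUB=.594/HUB=.5968/' h.py; cat > st.py <<'E'
from h import *
o=telemetry.get_obs(); t=tohub(o["tool_pos"])*1000; f=o["force"]
print("t",round(o["time_s"],2),"hub xyz",t.round(2),"pad x",round(t[0]-o["grip_width"]*500,2),"yaw err",round(o["tool_rot"][2]-83.2,2),"F hub",np.array([f@ex,f@ey,f@ez]).round(2))
def wheel(i=cams.read_camera):
    h=cv2.cvtColor(i("scene"),cv2.COLOR_BGR2HSV); m=cv2.inRange(h[195:275,262:388],(20,120,80),(35,255,255)); p=np.argwhere(m)[:,::-1]+[262,195]
    z=0
    for r0,r1,xo in ((.045,.06,-.02),(.06,.075,-.017)):
        q=tohub(onplane("scene",p.astype(float),HUB+xo*ex,ex)); r=np.hypot(q[:,1],q[:,2]); k=(r>r0)&(r<r1)&(q[:,2]>-.025)
        a=np.arctan2(-q[k,1],q[k,2]); z+=np.exp(5j*a).sum()
    r=cv2.inRange(h,(0,150,90),(6,255,255)); r[:190]=0;r[275:]=0;r[:,:262]=0;r[:,388:]=0
    v=np.argwhere(r)[:,::-1].mean(0) if r.any() else None
    print("spoke phase deg (-36..36)",round(np.degrees(np.angle(z))/5,1), "valve px",v)
    if v is not None: q=tohub(onplane("scene",[v],HUB,ex))[0]; print("valve ang",np.degrees(np.arctan2(-q[1],q[2])).round(1),"r",np.hypot(q[1],q[2]).round(4))
import sys
if len(sys.argv)>1: wheel()
E
python3 st.py w
```

```text
t 3.87 hub xyz [ 17.84  -0.27 226.97] pad x -25.59 yaw err -0.03 F hub [0.13 0.39 0.06]
spoke phase deg (-36..36) -35.2 valve px [344.5  251.25]
valve ang -141.2 r 0.0867
```

>>> arm_command(series="26.3 0 0 0 0; 26.3 0 0 0 0; 0 0 36 0 0; 0 0 36 0 0; 0 0 36 0 0; 0 0 36 0 0; 0 0 0 0 0; 0 0 0 0 0; 0 0 0 0 0; 0 0 0 0 0")

```text
time_s: 4.75
tool_pos: [0.6257, 0.0472, 0.2624]
tool_rot: [179.7, -0.1, 83.2]
force: [0.3, 0.3, -0.2]
grip_width: 0.0872
grasp_force: 0.0
```

```bash
python3 st.py w
```

```text
t 4.75 hub xyz [18.91 52.97 84.38] pad x -24.71 yaw err 0.03 F hub [ 0.27  0.3  -0.19]
spoke phase deg (-36..36) 33.6 valve px [344.52941176 251.29411765]
valve ang -141.3 r 0.0869
```

>>> arm_command(series="0 0 5 0 0; 0 5 0 0 0; 0 0 0 0 0; 0 0 0 0 0; 0 0 0 0 0")

```text
time_s: 5.22
tool_pos: [0.6288, 0.046, 0.2536]
tool_rot: [-180.0, -0.0, 83.2]
force: [-0.9, -0.5, 0.7]
grip_width: 0.087
grasp_force: 0.0
```

```bash
python3 st.py; python3 st.py
```

```text
t 5.22 hub xyz [22.16 52.12 75.55] pad x -21.36 yaw err 0.04 F hub [-0.8  -0.62  0.72]
t 5.22 hub xyz [22.16 52.12 75.55] pad x -21.36 yaw err 0.04 F hub [-0.8  -0.62  0.72]
```

```bash
cat > av.py <<'E'
from h import *
T=[];F=[]
for i in range(6):
    cams.read_camera("top"); o=telemetry.get_obs(); T.append(tohub(o["tool_pos"])*1000-[o["grip_width"]*500,0,0]); f=o["force"]; F.append([f@ex,f@ey,f@ez])
print("pad xyz",np.mean(T,0).round(2),"sd",np.std(T,0).round(2),"F hub",np.mean(F,0).round(2),"t",o["time_s"])
E
python3 av.py
```

```text
pad xyz [-21.49  52.12  75.53] sd [0.08 0.02 0.02] F hub [ 0.07 -0.29  0.13] t 5.5167
```

>>> arm_command(series="0 1.5 -0.5 0 0; 0 1.5 0 0 0; 0 1 0 0 0; 0 0 0 0 0; 0 0 0 0 0")

```text
time_s: 5.93
tool_pos: [0.6324, 0.0456, 0.2539]
tool_rot: [-180.0, 0.0, 83.2]
force: [-1.0, 0.1, 0.8]
grip_width: 0.0873
grasp_force: 0.8
```

```bash
python3 av.py
```

```text
pad xyz [-17.59  52.1   75.97] sd [0.09 0.02 0.02] F hub [-1.57 -0.    0.42] t 6.2333
```

>>> arm_command(series="0 0.7 0 0 0; 0 0.7 0 0 0; 0 0 0 0 0; 0 0 0 0 0")

```text
time_s: 6.57
tool_pos: [0.6328, 0.0456, 0.2537]
tool_rot: [-179.8, 0.0, 83.3]
force: [-5.5, 0.2, 1.2]
grip_width: 0.0871
grasp_force: 2.8
```

```bash
python3 av.py
```

```text
pad xyz [-17.3   52.17  75.73] sd [0.07 0.02 0.01] F hub [-5.1  -0.95  1.31] t 6.8667
```

>>> arm_command(series="-1.5 0 0 0 0; -1.5 0 0 0 0; -1.5 0 0 0 0; -1.5 0 0 0 0; -1.5 0 0 0 0; 0 0 0 0 0; 0 0 0 0 0")

```text
time_s: 7.45
tool_pos: [0.6322, 0.041, 0.2549]
tool_rot: [-179.9, -0.2, 83.4]
force: [-5.2, 3.8, 4.5]
grip_width: 0.0872
grasp_force: 3.5
```

```bash
python3 av.py; python3 st.py w
```

```text
pad xyz [-17.44  47.56  76.91] sd [0.05 0.02 0.01] F hub [-5.83  3.43  4.41] t 7.75
t 7.75 hub xyz [26.06 47.52 76.91] pad x -17.43 yaw err 0.17 F hub [-6.6   3.67  3.75]
spoke phase deg (-36..36) 35.7 valve px [345.64705882 250.76470588]
valve ang -138.8 r 0.0869
```

>>> arm_command(series="-1.4 0 -1 0 0; -1.4 0 -1 0 0; -1.4 0 -1 0 0; -1.4 0 -0.9 0 0; -1.4 0 -0.9 0 0; -1.4 0 -0.8 0 0; -1.4 0 -0.8 0 0; -1.4 0 -0.7 0 0; 0 0 0 0 0; 0 0 0 0 0")

```text
time_s: 8.63
tool_pos: [0.6306, 0.0281, 0.2611]
tool_rot: [-179.8, -0.1, 83.3]
force: [-6.1, 1.8, 1.3]
grip_width: 0.0871
grasp_force: 2.9
```

```bash
python3 av.py; python3 st.py w
```

```text
pad xyz [-17.43  34.59  83.12] sd [0.11 0.01 0.01] F hub [-5.55  1.04  2.39] t 8.9333
t 8.93 hub xyz [26.1  34.58 83.11] pad x -17.39 yaw err 0.11 F hub [-6.28  1.5   1.82]
spoke phase deg (-36..36) -27.3 valve px [349.45 248.9 ]
valve ang -130.5 r 0.0879
```

>>> arm_command(series="-1.5 0 -0.5 0 0; -1.5 0 -0.5 0 0; -1.5 0 -0.5 0 0; -1.5 0 -0.4 0 0; -1.5 0 -0.4 0 0; 0 0 0 0 0; 0 -4 0 0 0; 0 -3 0 0 0; 0 0 0 0 0; 0 0 0 0 0")

```text
time_s: 9.82
tool_pos: [0.6244, 0.0198, 0.2636]
tool_rot: [179.9, 0.0, 83.2]
force: [-0.6, 0.4, -0.5]
grip_width: 0.0869
grasp_force: 0.0
```

```bash
python3 av.py; python3 st.py w
```

```text
pad xyz [-22.78  25.67  85.47] sd [0.19 0.1  0.07] F hub [ 0.17 -0.19  0.05] t 10.1167
t 10.12 hub xyz [20.62 25.81 85.37] pad x -22.99 yaw err 0.03 F hub [ 0.55 -0.4  -0.26]
spoke phase deg (-36..36) -22.5 valve px [351.57142857 247.38095238]
valve ang -124.8 r 0.0879
```

>>> arm_command(series="13 0 0 0 0; 13 0 0 0 0; 0 0 4 0 0; 0 0 4 0 0; 0 3 0 0 0; 0 2.2 0 0 0; 0 1 0 0 0; 0 0 0 0 0; 0 0 0 0 0; 0 0 0 0 0")

```text
time_s: 11.0
tool_pos: [0.6333, 0.045, 0.2555]
tool_rot: [180.0, 0.0, 83.2]
force: [-0.3, 0.6, -1.1]
grip_width: 0.0867
grasp_force: 0.0
```

```bash
python3 av.py; python3 st.py w
```

```text
pad xyz [-16.92  51.82  77.53] sd [0.13 0.04 0.02] F hub [ 0.15 -0.17  0.01] t 11.3
t 11.3 hub xyz [26.64 51.87 77.52] pad x -16.92 yaw err 0.04 F hub [-0.19 -0.41  0.02]
spoke phase deg (-36..36) -19.2 valve px [351.40909091 247.22727273]
valve ang -124.6 r 0.0871
```

>>> arm_command(series="0 0.4 0 0 0; -2 0 0 0 0; -2 0 0 0 0; -2 0 0 0 0; -2 0 0 0 0; -2 0 0 0 0; -2 0 0 0 0; -2 0 0 0 0; -2 0 0 0 0; 0 0 0 0 0; 0 0 0 0 0")

```text
time_s: 12.27
tool_pos: [0.6315, 0.0289, 0.2554]
tool_rot: [-180.0, 0.0, 83.2]
force: [-1.5, 1.3, 1.6]
grip_width: 0.0872
grasp_force: 1.3
```

```bash
python3 av.py; python3 st.py w
```

```text
pad xyz [-16.53  35.63  77.26] sd [0.14 0.04 0.03] F hub [-1.86  1.29  1.61] t 12.5667
t 12.57 hub xyz [26.95 35.67 77.24] pad x -16.35 yaw err 0.04 F hub [-0.96  1.27  1.2 ]
spoke phase deg (-36..36) -15.2 valve px [353.8 245.9]
valve ang -119.3 r 0.089
```

>>> arm_command(series="-2.5 0 0 0 0; -2.5 0 0 0 0; -2.5 0 0 0 0; -2.5 0 0 0 0; -2.5 0 0 0 0; -2.5 0 0 0 0; -2.5 0 0 0 0; -2.5 0 0 0 0; -2.5 0 0 0 0; -2.5 0 0 0 0; -2.5 0 0 0 0; -2.5 0 0 0 0; -2.5 0 0 0 0; -2.5 0 0 0 0; 0 0 0 0 0; 0 0 0 0 0")

```text
time_s: 13.95
tool_pos: [0.6273, -0.0065, 0.255]
tool_rot: [-179.9, 0.1, 83.2]
force: [-0.1, 0.7, -1.1]
grip_width: 0.0866
grasp_force: 0.0
```

```bash
python3 av.py; python3 st.py w
```

```text
pad xyz [-16.54   0.47  77.2 ] sd [0.07 0.27 0.08] F hub [-0.12 -0.3   0.1 ] t 14.25
t 14.25 hub xyz [26.97  0.77 77.31] pad x -16.57 yaw err 0.04 F hub [-0.21 -0.17 -0.19]
spoke phase deg (-36..36) 9.9 valve px [359.  237.5]
valve ang -94.1 r 0.0891
```

>>> arm_command(series="-2.5 0 0 0 0; -2.5 0 0 0 0; -2.5 0 0 0 0; -2.5 0 0 0 0; -2.5 0 0 0 0; -2.5 0 0 0 0; -2.5 0 0 0 0; -2.5 0 0 0 0; -2.5 0 0 0 0; -2.5 0 0 0 0; -2.5 0 0 0 0; -2.5 0 0 0 0; -2.5 0 0 0 0; -2.5 0 0 0 0; 0 0 0 0 0; 0 0 0 0 0")

```text
time_s: 15.63
tool_pos: [0.6235, -0.0411, 0.2554]
tool_rot: [-180.0, 0.1, 83.2]
force: [0.4, 0.4, 0.7]
grip_width: 0.087
grasp_force: 0.1
```

```bash
python3 av.py; python3 st.py w
```

```text
pad xyz [-16.36 -34.56  77.41] sd [0.08 0.18 0.01] F hub [ 0.03 -0.12 -0.22] t 15.9333
t 15.93 hub xyz [ 27.09 -34.3   77.4 ] pad x -16.48 yaw err 0.04 F hub [-0.44 -0.26 -0.23]
spoke phase deg (-36..36) -35.8 valve px [358.26666667 229.53333333]
valve ang -71.8 r 0.0895
```

>>> arm_command(series="-2 0 0 0 0; -2 0 0 0 0; -2 0 0 0 0; -2 0 0 0 0; 0 0 0 0 0; 0 0 0 0 0")

```text
time_s: 16.48
tool_pos: [0.6221, -0.0487, 0.2553]
tool_rot: [-179.9, 0.0, 83.2]
force: [-1.6, 0.4, -0.2]
grip_width: 0.087
grasp_force: 1.0
```

```bash
python3 av.py; python3 st.py w
```

```text
pad xyz [-16.66 -42.65  77.32] sd [0.09 0.04 0.01] F hub [-2.21 -0.49  0.86] t 16.7833
t 16.78 hub xyz [ 26.83 -42.59  77.33] pad x -16.59 yaw err 0.03 F hub [-2.71 -0.99  1.47]
spoke phase deg (-36..36) -33.5 valve px [358.     228.9375]
valve ang -70.1 r 0.0896
```

>>> arm_command(series="0 -3 0 0 0; 0 -3 0 0 0; 24 0 0 0 0; 24 0 0 0 0; 24 0 0 0 0; 23 0 0 0 0; 0 0 1.3 0 0; 0 0 0 0 0; 0 2 0 0 0; 0 2 0 0 0; 0 1 0 0 0; 0 1 0 0 0; 0 0.7 0 0 0; 0 0 0 0 0; 0 0 0 0 0")

```text
time_s: 18.08
tool_pos: [0.633, 0.0452, 0.2534]
tool_rot: [-179.8, 0.1, 83.2]
force: [-4.6, 1.0, -0.2]
grip_width: 0.0871
grasp_force: 2.4
```

```bash
python3 av.py; python3 st.py w
```

```text
pad xyz [-17.12  51.88  75.38] sd [0.11 0.02 0.01] F hub [-5.23 -1.31 -0.02] t 18.3833
t 18.38 hub xyz [26.37 51.87 75.37] pad x -17.21 yaw err 0.01 F hub [-4.81 -0.96  0.06]
spoke phase deg (-36..36) 32.5 valve px None
```

>>> arm_command(series="-1.7 0 -0.9 0 0; -1.7 0 -0.9 0 0; -1.7 0 -0.9 0 0; -1.7 0 -0.9 0 0; -1.7 0 -0.8 0 0; -1.7 0 -0.8 0 0; -1.7 0 -0.8 0 0; -1.7 0 -0.7 0 0; -1.7 0 -0.6 0 0; -1.7 0 -0.6 0 0; -1.7 0 -0.6 0 0; -1.7 0 -0.5 0 0; -1.7 0 -0.4 0 0; -1.7 0 -0.4 0 0; 0 0 0 0 0; 0 -4 0 0 0; 0 -3 0 0 0; 0 0 0 0 0; 0 0 0 0 0")

```text
time_s: 20.02
tool_pos: [0.6253, 0.0226, 0.2643]
tool_rot: [179.9, 0.0, 83.2]
force: [0.3, -0.8, -0.3]
grip_width: 0.0874
grasp_force: 0.0
```

```bash
python3 av.py; python3 st.py w
```

```text
pad xyz [-22.45  28.75  85.95] sd [0.12 0.18 0.09] F hub [-0.21 -0.04  0.05] t 20.3167
t 20.32 hub xyz [20.94 28.99 85.86] pad x -22.64 yaw err 0.04 F hub [-0.29 -0.15 -0.03]
spoke phase deg (-36..36) -28.0 valve px None
```

>>> arm_command(series="0 0 2 0 0; 0 3 0 0 0; 0 2.6 0 0 0; 0 1 0 0 0; 0 0 0 0 0; -1.6 0 -0.5 0 0; -1.6 0 -0.5 0 0; -1.6 0 -0.5 0 0; -1.6 0 -0.5 0 0; -1.6 0 -0.4 0 0; -1.6 0 -0.4 0 0; -1.6 0 -0.3 0 0; -1.6 0 -0.3 0 0; 0 0 0 0 0; 0 -4 0 0 0; 0 -3 0 0 0; 0 0 0 0 0; 0 0 0 0 0")

```text
time_s: 21.87
tool_pos: [0.6233, 0.0103, 0.2657]
tool_rot: [179.9, 0.0, 83.2]
force: [0.5, 0.1, -0.4]
grip_width: 0.0871
grasp_force: 0.0
```

```bash
python3 av.py; python3 st.py w
```

```text
pad xyz [-22.81  16.11  87.46] sd [0.1  0.09 0.11] F hub [ 0.02 -0.13  0.27] t 22.1667
t 22.17 hub xyz [20.55 16.21 87.32] pad x -23.03 yaw err 0.03 F hub [ 0.13 -0.27  0.75]
spoke phase deg (-36..36) -18.2 valve px [352.72727273 221.90909091]
valve ang -49.5 r 0.092
```

>>> arm_command(series="16 0 0 0 0; 16 0 0 0 0; 0 0 5 0 0; 0 0 5.2 0 0; 0 3 0 0 0; 0 2.4 0 0 0; 0 1 0 0 0; 0 0 0 0 0; 0 0 0 0 0")

```text
time_s: 22.97
tool_pos: [0.6332, 0.0411, 0.2552]
tool_rot: [180.0, -0.0, 83.2]
force: [0.2, 0.2, -0.3]
grip_width: 0.0873
grasp_force: 0.0
```

```bash
python3 av.py
```

```text
pad xyz [-16.64  48.21  77.31] sd [0.09 0.11 0.03] F hub [ 0.09  0.09 -0.15] t 23.2667
```

>>> arm_command(series="-2.5 0.2 0 0 0; -2.5 0 0 0 0; -2.5 0 0 0 0; -2.5 0 0 0 0; -2.5 0 0 0 0; -2.5 0 0 0 0; -2.5 0 0 0 0; -2.5 0 0 0 0; -2.5 0 0 0 0; -2.5 0 0 0 0; -2.5 0 0 0 0; -2.5 0 0 0 0; -2.5 0 0 0 0; -2.5 0 0 0 0; -2.5 0 0 0 0; -2.5 0 0 0 0; 0 0 0 0 0; 0 0 0 0 0")

```text
time_s: 24.77
tool_pos: [0.6283, 0.0008, 0.2548]
tool_rot: [-180.0, 0.1, 83.2]
force: [0.7, -0.2, 0.3]
grip_width: 0.0871
grasp_force: 0.0
```

>>> arm_command(series="-2.5 0 0 0 0; -2.5 0 0 0 0; -2.5 0 0 0 0; -2.5 0 0 0 0; -2.5 0 0 0 0; -2.5 0 0 0 0; -2.5 0 0 0 0; -2.5 0 0 0 0; -2.5 0 0 0 0; -2.5 0 0 0 0; -2.5 0 0 0 0; -2.5 0 0 0 0; -2.5 0 0 0 0; -2.5 0 0 0 0; 0 0 0 0 0; 0 0 0 0 0")

```text
time_s: 26.1
tool_pos: [0.6242, -0.0338, 0.2551]
tool_rot: [-180.0, 0.1, 83.2]
force: [0.5, -1.0, 0.4]
grip_width: 0.0869
grasp_force: 0.0
```

```bash
python3 av.py; python3 st.py w
```

```text
pad xyz [-16.51 -27.15  77.13] sd [0.07 0.22 0.02] F hub [ 0.12 -0.18 -0.21] t 26.4
t 26.4 hub xyz [ 27.01 -26.84  77.15] pad x -16.6 yaw err 0.04 F hub [ 0.35 -0.51  0.04]
spoke phase deg (-36..36) 32.4 valve px [328.  215.5]
valve ang -6.8 r 0.0882
```

>>> arm_command(series="-2 0 0 0 0; -2 0 0 0 0; -2 0 0 0 0; -0.5 0 0 0 0; 0 0 0 0 0; 0 0 0 0 0; 0 -3 0 0 0; 0 -3 0 0 0; 0 0 -41 0 0; 0 0 -41 0 0; 0 0 -41 0 0; 0 0 -41 0 0; 0 0 0 0 0; 0 0 0 0 0")

```text
time_s: 27.62
tool_pos: [0.6183, -0.0382, 0.4223]
tool_rot: [179.7, -0.0, 83.2]
force: [0.3, -0.0, -0.4]
grip_width: 0.0867
grasp_force: 0.0
```

```bash
python3 st.py w; python3 - <<'E'
from h import *
o=telemetry.get_obs(); w=cams.read_camera("wrist"); s=cams.read_camera("scene"); np.savez("w2.npz",w=w,p=o["tool_pos"],r=o["tool_rot"])
c=np.zeros((580,640,3),np.uint8); c[:300]=w[:300]; c[300:,:390]=cv2.resize(s[180:273,260:390],(390,280),interpolation=cv2.INTER_CUBIC); cv2.imwrite("pics/c2.png",c)
E
```

```text
t 27.62 hub xyz [ 21.63 -32.71 244.26] pad x -21.74 yaw err 0.05 F hub [ 0.26  0.01 -0.45]
spoke phase deg (-36..36) 33.3 valve px [324.66666667 215.06666667]
valve ang -1.7 r 0.0896
```

View pics/c2.png

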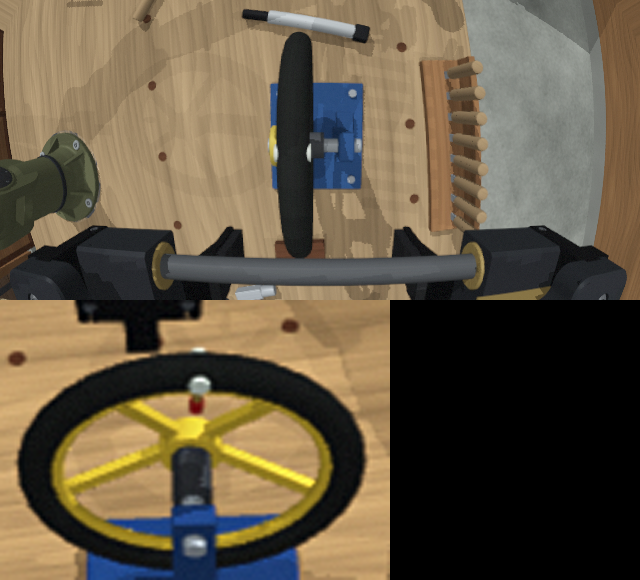

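>>> arm_command(series="4 0 0 0 0; 0 0 41 0 0; 0 0 41 0 0; 0 0 41 0 0; 0 0 41 0 0; 0 0 0 0 0; 0 0 0 0 0; 0 3 0 0 0; 0 3 0 0 0; 0 0 0 0 0; -2 0 0 0 0; -2 0 0 0 0; -2 0 0 0 0; -2 0 0 0 0; -1 0 0 0 0; 0 0 0 0 0; 0 0 0 0 0; 0 0 0 0 0")

```text
time_s: 29.27
tool_pos: [0.6232, -0.0449, 0.2551]
tool_rot: [180.0, 0.0, 83.2]
force: [-0.3, 0.6, 0.2]
grip_width: 0.0867
grasp_force: 0.2
```

```bash
python3 av.py;python3 st.py w
```

```text
pad xyz [-16.26 -38.32  77.2 ] sd [0.1  0.18 0.02] F hub [-0.18  0.07 -0.27] t 29.5667
t 29.57 hub xyz [ 27.18 -38.14  77.21] pad x -16.23 yaw err 0.04 F hub [-0.24  0.11 -0.14]
spoke phase deg (-36..36) -33.5 valve px [323.66666667 214.83333333]
valve ang -0.2 r 0.0905
```

>>> arm_command(series="2 0 0 0 0; 0 -3 0 0 0; 0 -3 0 0 0; 0 0 -41 0 0; 0 0 -41 0 0; 0 0 -41 0 0; 0 0 -41 0 0; 0 0 0 0 0; 0 0 0 0 0; 0 0 0 0 0; 0 0 0 0 0")

```text
time_s: 30.53
tool_pos: [0.6167, -0.0418, 0.4175]
tool_rot: [-179.8, 0.0, 83.2]
force: [0.3, -0.6, 0.3]
grip_width: 0.0867
grasp_force: 0.0
```

```bash
python3 st.py w; python3 - <<'E'
from h import *
o=telemetry.get_obs(); w=cams.read_camera("wrist")
c=cams.calibration("wrist"); K=c["K"]; HE=c["hand_eye"]; R=Ro.from_euler("xyz",o["tool_rot"],degrees=True).as_matrix()
def hit(px,r0):
    v=np.array(px)-K[:2,2]; rr=np.hypot(*v); th=rr/K[0,0]; u=R@HE[:3,:3]@np.r_[np.sin(th)*v/rr,np.cos(th)]
    oh=tohub(R@HE[:3,3]+o["tool_pos"]); uh=np.array([u@ex,u@ey,u@ez]); t=(r0-oh[2])/uh[2]; return (oh+t*uh)*1000
# white dots near tyre
g=cv2.cvtColor(w,cv2.COLOR_BGR2HSV); m=cv2.inRange(g,(0,0,150),(179,60,255)); m[:,:276]=0;m[:,318:]=0;m[:120]=0;m[200:]=0
n,l,s,ce=cv2.connectedComponentsWithStats(m)
for i in range(1,n):
    if s[i,4]>8: print(ce[i].round(1),s[i,4],hit(ce[i],.131).round(1))
# tyre ends (y extents) as hub-y check: tyre topmost far end row
d=cv2.inRange(g,(0,0,0),(179,255,62)); d[:,:278]=0; d[:,322:]=0; print("far end row",np.where(d[:200].sum(1)>255*5)[0][:1])
E
```

```text
t 30.53 hub xyz [ 20.47 -36.51 239.52] pad x -22.88 yaw err 0.04 F hub [ 0.39 -0.57  0.26]
spoke phase deg (-36..36) -35.1 valve px [322.46666667 214.93333333]
valve ang 1.6 r 0.0903
[276.7 159.6] 38 [-15.6  -3.6 131. ]
[309.7 159.6] 57 [ 13.6  -3.8 131. ]
far end row [29]
```

```bash
python3 -c "
from cell import env; print(env.sign_off())"
```

```text
the job is handed in; nothing more can be done
None
```

The valve is at twelve o'clock to within about 1.5° by camera (sign-off returned no verdict). The wheel was turned slowly through its spokes only, partly by pressing the fingertip on a spoke's front face and drawing it along by friction where the edge was out of reach; the arm finished clear above the wheel at about 31 s, and I moved no tools.

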